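# Close and cam-lock the probe fixture on a circuit board

## Robot

A 6-joint arm with a two-finger parallel gripper is mounted at the origin on a cart in front of the work surface, level with it; the furniture and walls round the work are solid. World frame = base frame: x ahead of the robot, y to its left, z up, the work surface at z = 0. Lengths are in m, angles in degrees, forces in N, time in s.
With the tool pointing down it reaches from about 0.3 to 1 m from the base axis. Payload 5.1 kg.
Tool frame: the origin (TCP) lies on the centre line of the jaws, within the pads' length; the fingertips stand 11 mm ahead of it and the grasp point (between the pads) lies 8 mm behind it; z points along the fingers, y is the line along which they close (so a half turn about z gives the same grasp; the last joint's range is limited). The gripper opens to 95 mm and grips with 3 to 60 N. Pads are 20 mm wide; open, the fingers measure 119 mm over their backs; the gripper's body (75 mm by 180 mm) begins 59 mm behind the grasp point.
Start: joints at [67.46, 7.093, 94.555, -0, 78.352, -4.733], TCP at [0.199, 0.619, 0.226] pointing down, gripper open.
Joint ranges: [-149.61, 149.61], [-58.7, 133.49], [1.44, 155.28], [-77.14, 257.14], [18.33, 153.61], [-166.67, 166.67]. Speed limits (degrees/s): [147.25, 147.25, 180, 180, 180, 180].

## Interface

Orientations are given as [roll, pitch, yaw] about the fixed x, y, z axes, in that order (R = Rz(yaw) Ry(pitch) Rx(roll)).
In Python, from cell import manip, eyes, job_done gives the robot as it stands.
- The arm moves only by the tool apply_moves, never from a script. Its argument "plan" is a list of rows, each an object of numbers: "x", "y", "z": the shift along the tool's x, y, z normalised to -1 to 1, where 1 is 200 mm; "wx", "wy", "wz": the turn, a rotation vector about the tool's x, y, z normalised to -1 to 1, where 1 is 1.5 rad; "grip": the closure, from -1 (fully open) to 1 (shut). In form: [{"x": .., "y": .., "z": .., "wx": .., "wy": .., "wz": .., "grip": ..}, ...]. A call has exactly 10 rows; each row shifts and turns the commanded pose from where the row before left it, along the tool's axes as they then stand; what a row does not reach is not made up. A row lasts 1/8 s, in which the tool goes at most 62.5 mm and 10.7 degrees, less where a joint would pass 70% of its speed; a pose out of reach is approached as far as the arm can. A call with a number of a shift or a turn outside -1 to 1 is refused whole. A call with a gripper value outside its range is refused whole. The fingers move at their own pace and stop on an object; "newtons" is the grip in N (left out, the last holds). Time passes only in rows, so rows that do not move let the fingers close, or fill a call up. It gives the time, the measured TCP pose, the force, the opening and the grip force at its end, in the units of the state.
- manip.read_state(): the state, without advancing time (a new reading comes with each control period).
- eyes.snapshot(name): name is "side" or "top" or "wrist"; returns (picture, depth): 400x640x3 uint8, red, green, blue; 400x640 float32, m along the optical axis (not along the pixel's ray), 0 where there is no reading.
- eyes.get_calibration(name): a dict with "intrinsics" (3x3 intrinsics, pixels), "dist" ([k1, k2, p1, p2, k3] as OpenCV has them; the pictures are not rectified), "xyz" and "orientation" of the camera in the world. Camera axes: x right, y down, z forward; pixel columns grow to the right and rows downward; lengths in m; the calibration is good to about 2 mm. A picture is of the moment at which its call begins: read the wrist's pose just before it. get_calibration takes no time and is no camera call; for the wrist camera it gives the pose at the moment of the call.
- job_done(): hands the job in; it is judged then, once.
The state is a dict: "clock": time; "qpos": joint angles; "qd": joint speeds; "effort": joint torques, N m; "position": TCP position; "ee_rot": TCP orientation; "ft_force": force on the tool from outside, world axes, zero at the start; "ft_torque": the same for the moment, N m; "opening": finger opening in m; "grip_force": force on a finger pad.
Only numpy, scipy, OpenCV 4.12 (cv2) and the standard library are available. Lean on these libraries where they do the work, as an engineer would, in place of code of your own. Each camera call takes 0.05 s, during which the arm holds its last target. There are 200 camera calls.

## Task

Close the small probe-test fixture over the circuit board that lies in its nest, folding it up in the order it needs: swing the standing gate down gently and press it until its sprung feet bear firmly on the board, then swing the bolt up into the gate's fork with its cam lever still standing open, and last fold the lever over the gate and down fully home so that the gate is clamped. Leave the board in its nest and the other things on the bench where they lie.

Things in the scene. Friction and masses are not known exactly. Their poses are not given: they have to be found in the camera images.
- fixture: bare-metal probe fixture fixed to the bench. Base plate 104 (its x) x 152 (its y) x 12 mm; origin at the centre of the plate's underside, z up. Gate hinge at its +y end, swing bolt at its -y end, black nest with the board between, three 6 mm high lead sockets at x = +45 mm. Two rubber-capped rest pins 56 mm high stand at y = -39 mm, x = +-15 mm
- gate_hinge (a point): middle of the gate's hinge axis: along the fixture's x, at y = +55 mm, z = 60 mm, between cheeks 63 mm wide over all. The hinge is stiff (0.25 N m, gate 0.34 kg): the gate stays where it is left
- gate (a joint): gate angle, rad: 0 = level, clamped home over the board; 1.57 = upright; stop at 1.75. Metal plate 42 mm wide, 12 mm thick, reaching 121 mm from the hinge; from 97 mm on it is a fork, two 13 mm tines with a 16 mm slot. Its upper face lies 10 mm above the hinge axis when level (on the +y side when upright)
- gate_push (a point): point on the middle of the gate's upper face, 88 mm from the hinge: a flat place to push. The sprung feet meet the board at 0.09 rad; from there it takes 5 to 15 N here. After a press of about 9 N the gate springs back to about 0.06, low enough for the bolt; on a gate that barely touches, the cams catch and jam
- bolt_pivot (a point): middle of the swing bolt's pivot axis: along the fixture's x, at y = -55 mm, z = 20 mm
- bolt (a joint): swing bolt angle, rad: 0 = upright in the fork (stop); positive = leaning outwards, towards the fixture's -y; stop at 0.75. A 10 mm rod; 69 mm from its pivot it carries a cross pin of 12 mm diameter, 84 mm long along the fixture's x, on which the lever turns. It stays where it is left (0.12 N m). Standing up early it is in the gate's way
- bolt_head (a point): centre of that cross pin. Its bare ends show from 20 to 42 mm on either side, outside cams and fork; pushed there, the bolt swings and the lever does not turn
- lever (a joint): cam lever angle, rad: 0 = home (stop), level above the gate, pointing to its hinge; 1.57 = in line with the bolt; 2.6 = stop, wide open, pointing outwards. It stays where it is left (0.05 N m). Two cams of 13 mm radius, 6 mm off centre, 40 mm wide over all, press the fork down as it closes; only beyond about 2.0 do they pass over the fork; below 0.26 it is over centre
- lever_end (a point): middle of the lever's free end, 66 mm from the pin axis. The lever is 16 mm wide, 11 mm thick; its outer face (upper when home) lies 8.5 mm from the pin axis. Closing takes about 3 N here
- board: loose green circuit board 62 x 52 x 3 mm with parts up to 11 mm high, lying 20 mm above the bench in the nest; origin at the centre of its underside
- flux: small dark flux jar, 41 mm across and 42 mm high, a bystander; origin at the centre of its underside
- pot: small potentiometer, 24 x 19 x 34 mm, a bystander; origin at the centre of its underside
- knob_a: grey control knob, 26 mm across and 16 mm high, a bystander; origin at the centre of its underside
- lamp_shade (a point): underside of the black desk lamp's shade, an obstacle: the shade hangs 0.40 to 0.72 m above the bench between x = 0.20 and 0.48, y = -0.21 and -0.04 m, and the lamp's arm runs from it over the bench, 0.55 to 0.68 m high, to x = 0.85, y = 0.09 m. Fold the robot's arm back before it turns past the shade

How it is judged:
By the outcome, as a careful person would: the job done as asked, in the order asked, and still so for the second after the job is handed in, with the robot touching nothing.
It also fails if it takes over 69 s, if anything falls off the work surface, if the arm or the gripper's body presses on something with over 40 N, if the wrist force passes 120 N, or if a joint passes its speed limit or range.

## Working session

There is one attempt and no reset: what is moved stays moved. The work goes in short steps, Python scripts to look and compute and a tool call to move; the robot and the scene stay as the last step left them, time stands still between calls to the robot, and variables do not carry over. Pictures are saved under pics/ and viewed, at most 10 in all, crops included, and the job is handed in when it is done.

Besides the shell and the picture viewer there is one more tool, called after "Call:" by a JSON object that holds its "op" and its "data". apply_moves: Moves the arm, as the interface text tells. Scaled input: -1 to 1 covers 200 mm each way for a shift and 1.5 rad each way for a turn. Its arguments: {"type":"object","properties":{"plan":{"type":"array"},"newtons":{"type":"number"}},"required":["plan"]}

```bash
ls; mkdir -p pics; cat > h.py <<'E'
import numpy as np, cv2
from scipy.spatial.transform import Rotation as R
from cell import manip, eyes, job_done
def cam(n):
    c=eyes.get_calibration(n); return c
E
python3 - <<'E'
from h import *
print(manip.read_state())
for n in ("side","top","wrist"):
    c=eyes.get_calibration(n); print(n,c)
    p,d=eyes.snapshot(n); cv2.imwrite(f"pics/{n}0.png",p[:,:,::-1]); np.savez(f"{n}0.npz",p=p,d=d)
E
```

```text
pics
{'clock': 0.0, 'qpos': array([ 6.74600597e+01,  7.13343826e+00,  9.46330359e+01, -1.58238868e-04,
        7.83510814e+01, -4.73052994e+00]), 'qd': array([ 0.05597036, -0.03680828,  0.02888743,  0.11082409,  0.00869167,
        0.06681272]), 'effort': array([ 2.33992025e-03, -4.17603850e+01, -3.59936464e+01,  7.76429311e-02,
        4.91998054e-02, -1.71330780e-04]), 'position': array([0.19857417, 0.61828309, 0.22439846]), 'ee_rot': array([-1.79882832e+02, -9.54036445e-03,  1.62190612e+02]), 'ft_force': array([-0.03185548,  0.54125704,  0.48278502]), 'ft_torque': array([-0.03335103, -0.05331281, -0.00553997]), 'grip_force': 0.0, 'opening': 0.0954091709251177}
side {'intrinsics': array([[371.9105932 ,   0.        , 315.92270746],
       [  0.        , 371.9105932 , 200.65832642],
       [  0.        ,   0.        ,   1.        ]]), 'dist': array([-0.05161608,  0.        ,  0.        ,  0.        ,  0.        ]), 'xyz': array([ 0.42802128, -0.84349008,  0.65817786]), 'orientation': array([-115.9487808 ,    1.09360341,   -5.37409457])}
top {'intrinsics': array([[380.84113666,   0.        , 326.927712  ],
       [  0.        , 380.84113666, 197.73883947],
       [  0.        ,   0.        ,   1.        ]]), 'dist': array([0.0261153, 0.       , 0.       , 0.       , 0.       ]), 'xyz': array([0.37884619, 0.00433109, 1.09762857]), 'orientation': array([-173.35236647,    2.07560181,  -89.54293897])}
wrist {'intrinsics': array([[348.78823536,   0.        , 319.17835493],
       [  0.        , 348.78823536, 197.4907449 ],
       [  0.        ,   0.        ,   1.        ]]), 'dist': array([-0.03935309,  0.        ,  0.        ,  0.        ,  0.        ]), 'xyz': array([0.11908752, 0.64336058, 0.38359996]), 'orientation': array([1.62979417e+02, 7.90113119e-02, 7.21589919e+01])}
```

View pics/side0.png

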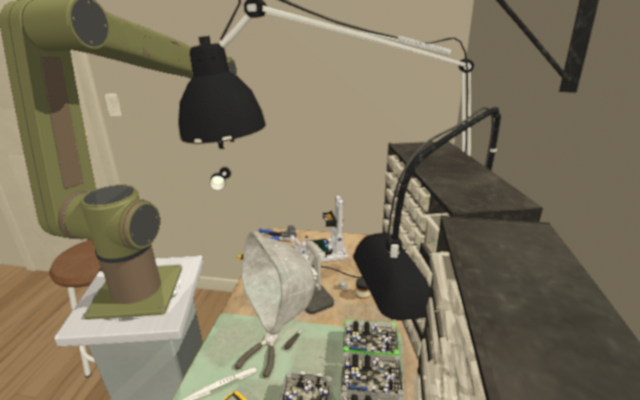

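View pics/top0.png

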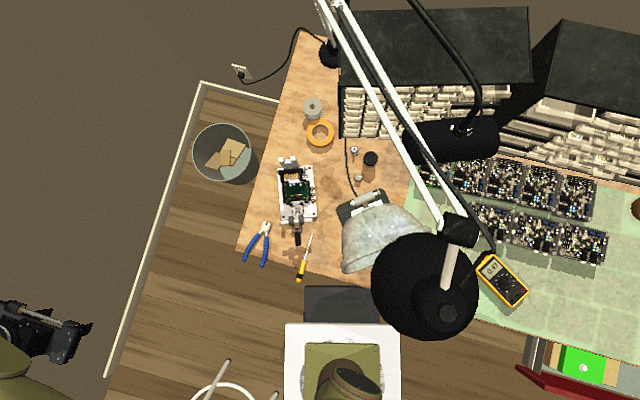

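The top view shows the fixture near (297,200), with the hinge end at about (288,165) and the bolt and lever at about (297,235). The bystanders are near (355,150), (370,158) and (358,178). I'll enlarge that area.

```bash
cat >> h.py <<'E'
def crop(p,x0,y0,x1,y1,s,fn):
    cv2.imwrite(fn,cv2.resize(p[y0:y1,x0:x1,::-1],None,fx=s,fy=s,interpolation=cv2.INTER_CUBIC))
def ray(c,uv):
    q=cv2.undistortPoints(np.array([[uv]],float),c["intrinsics"],c["dist"])[0,0]
    return R.from_euler("xyz",c["orientation"],degrees=True).as_matrix()@np.array([q[0],q[1],1.])
def at_z(c,uv,z):
    r=ray(c,uv); return c["xyz"]+r*(z-c["xyz"][2])/r[2]
def by_d(c,uv,d):
    return c["xyz"]+ray(c,uv)*d
def proj(c,P):
    M=R.from_euler("xyz",c["orientation"],degrees=True).as_matrix().T
    return cv2.projectPoints(np.atleast_2d(P).astype(float),cv2.Rodrigues(M)[0],-M@c["xyz"],c["intrinsics"],c["dist"])[0][:,0]
def cloud(c,d):
    v,u=np.mgrid[0:d.shape[0],0:d.shape[1]]
    q=cv2.undistortPoints(np.stack([u.ravel(),v.ravel()],1).astype(float)[:,None],c["intrinsics"],c["dist"])[:,0]
    r=np.c_[q,np.ones(len(q))]@R.from_euler("xyz",c["orientation"],degrees=True).as_matrix().T
    return (c["xyz"]+r*d.reshape(-1,1)).reshape(d.shape+(3,))
E
python3 - <<'E'
from h import *
z=np.load("top0.npz"); crop(z["p"],250,140,390,260,5,"pics/top1.png")
c=cam("top"); P=cloud(c,z["d"])
for uv in [(280,200),(315,200),(297,225),(288,165),(297,240),(330,240),(370,158),(355,150),(358,178)]: print(uv,P[uv[1],uv[0]].round(3))
E
```

```text
(280, 200) [0.498 0.18  0.014]
(315, 200) [0.5   0.08  0.002]
(297, 225) [0.427 0.131 0.002]
(288, 165) [0.576 0.142 0.133]
(297, 240) [0.384 0.12  0.09 ]
(330, 240) [0.385 0.035 0.003]
(370, 158) [ 0.615 -0.077  0.042]
(355, 150) [ 0.645 -0.036  0.012]
(358, 178) [ 0.561 -0.044  0.02 ]
```

View pics/top1.png

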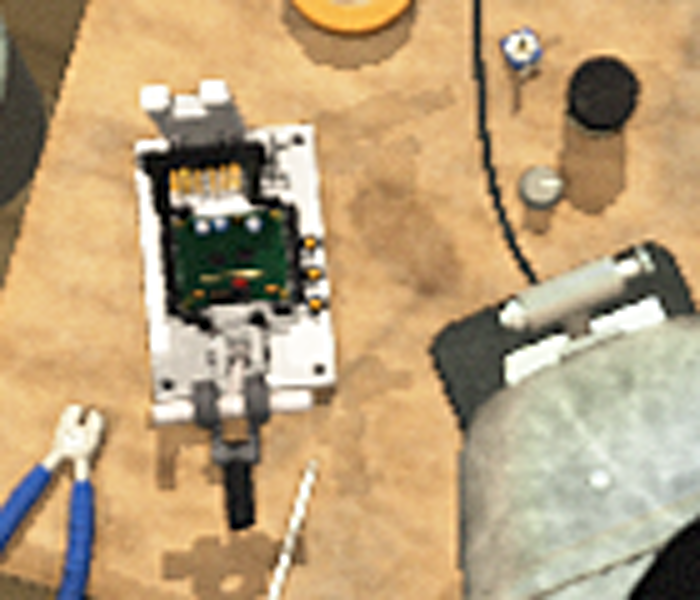

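The enlarged crop shows these points:
- Plate corners at about (137,143), (313,126), (335,384) and (153,390).
- The cross pin runs from (153,413) to (313,398).
- The lever end is at (240,525).
- The gate's upright fork tips are at (155,97) and (213,92).

```bash
python3 - <<'E'
from h import *
c=cam("top"); z=np.load("top0.npz"); P=cloud(c,z["d"])
f=lambda x,y:(250+x/5-.4,140+y/5-.4)
C=[at_z(c,f(*q),.012) for q in [(137,143),(313,126),(335,384)]]
for q in C: print(q.round(4))
print("len",np.linalg.norm(C[1]-C[0]),np.linalg.norm(C[2]-C[1]))
ctr=(C[0]+C[2])/2; print("ctr",ctr)
# sockets at fx x=45
for q in [(311,243),(315,272),(318,303)]: print("sock",at_z(c,f(*q),.018).round(4))
for q in [(160,413),(232,405),(307,399)]:
    u,v=f(*q); print("pin",P[int(v+.5),int(u+.5)].round(4), at_z(c,(u,v),.08).round(4))
u,v=f(240,520);print("lever",P[int(v+.5),int(u+.5)].round(4))
for q in [(155,97),(213,92),(190,105),(155,90),(213,86)]:
    u,v=f(*q);print("gate",P[int(v+.5),int(u+.5)].round(4),at_z(c,(u,v),.181).round(4))
# plate-height points rectangle fit
m=(abs(P[...,2]-.012)<.004)&(P[...,0]>.38)&(P[...,0]<.62)&(P[...,1]>.05)&(P[...,1]<.21)
print(m.sum()); 
print(cv2.minAreaRect(P[m][:,:2].astype(np.float32)))
E
```

```text
[0.5911 0.1908 0.012 ]
[0.6013 0.0883 0.012 ]
[0.4513 0.0738 0.012 ]
len 0.10301727864923237 0.15065487692699828
ctr [0.52123438 0.13228344 0.012     ]
sock [0.5318 0.0881 0.018 ]
sock [0.5151 0.0856 0.018 ]
sock [0.4972 0.0837 0.018 ]
pin [0.4308 0.1607 0.0897] [0.4307 0.1633 0.08  ]
pin [0.4337 0.1236 0.0888] [0.4352 0.1246 0.08  ]
pin [0.4392 0.0837 0.0882] [0.4387 0.0844 0.08  ]
lever [0.3731 0.1166 0.0938]
gate [0.5812 0.1525 0.1805] [0.5811 0.1534 0.181 ]
gate [0.5832 0.1249 0.1831] [0.5836 0.1247 0.181 ]
gate [0.5804 0.1378 0.1609] [0.5771 0.136  0.181 ]
gate [0.5832 0.1521 0.1831] [0.5846 0.1534 0.181 ]
gate [0.5862 0.1253 0.1809] [0.5866 0.1248 0.181 ]
705
((0.4991079866886139, 0.13569514453411102), (0.13080593943595886, 0.21236850321292877), 83.2579116821289)
```

The gate is upright, the bolt leans out by about 0.47 rad and the lever is wide open. The fixture centre is at (0.521, 0.132) with yaw of about -84.4°. Next I turn the tool to yaw 185.6°, so tool x = −fixture y and tool y = −fixture x, and move towards the far side of the gate.

Call:
{"op": "apply_moves", "data": {"plan": [{"x":-0.157,"y":-0.154,"z":-0.012,"wz":-0.0272,"grip":1},{"x":-0.157,"y":-0.154,"z":-0.012,"wz":-0.0272,"grip":1},{"x":-0.157,"y":-0.154,"z":-0.012,"wz":-0.0272,"grip":1},{"x":-0.157,"y":-0.154,"z":-0.012,"wz":-0.0272,"grip":1},{"x":-0.157,"y":-0.154,"z":-0.012,"wz":-0.0272,"grip":1},{"x":-0.157,"y":-0.154,"z":-0.012,"wz":-0.0272,"grip":1},{"x":-0.157,"y":-0.154,"z":-0.012,"wz":-0.0272,"grip":1},{"x":-0.157,"y":-0.154,"z":-0.012,"wz":-0.0272,"grip":1},{"x":-0.157,"y":-0.154,"z":-0.012,"wz":-0.0272,"grip":1},{"x":-0.157,"y":-0.154,"z":-0.012,"wz":-0.0272,"grip":1}], "newtons": 10}}

```text
schema error: expected keys x, y, z, wx, wy, wz, grip
```

```bash
cat >> h.py <<'E'
FC=np.array([.5212,.1323,0]); FY=-84.4
FR=R.from_euler("z",FY,degrees=True).as_matrix()
def W(f): return FC+FR@np.asarray(f,float)      # fixture -> world
def F(w): return FR.T@(np.asarray(w)-FC)        # world -> fixture
def st():
    s=manip.read_state(); p=s["position"]; q=R.from_euler("xyz",s["ee_rot"],degrees=True).as_matrix()
    print("t",s["clock"].__round__(2),"F mm",(F(p)*1e3).round(1),"rot",s["ee_rot"].round(2),"force(fixt)",(FR.T@s["ft_force"]).round(2),"open",round(s["opening"],4),"q",s["qpos"].round(0))
    return p,q
def to(f,n=10):
    p,q=st(); d=q.T@(W(np.array(f)/1e3)-p)/.2
    print("total norm shift",d.round(3),"per row",(d/n).round(4))
E
python3 -c "
from h import *
to([0,92,250])"
```

```text
t 0.15 F mm [-515.2 -273.6  224.7] rot [-1.7991e+02 -1.0000e-02  1.6219e+02] force(fixt) [-0.29 -0.54  0.34] open 0.0954 q [67.  7. 95. -0. 78. -5.]
total norm shift [-2.701 -1.638 -0.124] per row [-0.2701 -0.1638 -0.0124]
```

All keys are required, so I'll resend the plan with every one filled in.

Call:
{"op": "apply_moves", "data": {"plan": [{"x":-0.157,"y":-0.154,"z":-0.012,"wx":0,"wy":0,"wz":-0.0272,"grip":1},{"x":-0.157,"y":-0.154,"z":-0.012,"wx":0,"wy":0,"wz":-0.0272,"grip":1},{"x":-0.157,"y":-0.154,"z":-0.012,"wx":0,"wy":0,"wz":-0.0272,"grip":1},{"x":-0.157,"y":-0.154,"z":-0.012,"wx":0,"wy":0,"wz":-0.0272,"grip":1},{"x":-0.157,"y":-0.154,"z":-0.012,"wx":0,"wy":0,"wz":-0.0272,"grip":1},{"x":-0.157,"y":-0.154,"z":-0.012,"wx":0,"wy":0,"wz":-0.0272,"grip":1},{"x":-0.157,"y":-0.154,"z":-0.012,"wx":0,"wy":0,"wz":-0.0272,"grip":1},{"x":-0.157,"y":-0.154,"z":-0.012,"wx":0,"wy":0,"wz":-0.0272,"grip":1},{"x":-0.157,"y":-0.154,"z":-0.012,"wx":0,"wy":0,"wz":-0.0272,"grip":1},{"x":-0.157,"y":-0.154,"z":-0.012,"wx":0,"wy":0,"wz":-0.0272,"grip":1}], "newtons": 10}}

```text
clock: 1.4
position: [0.47, 0.2747, 0.2495]
ee_rot: [180.0, -0.0, -174.4]
ft_force: [0.0, 0.3, -0.5]
opening: 0.0024
grip_force: 0.0
```

```bash
python3 - <<'E'
from h import *
to([0,92,250])
c=cam("wrist"); p,d=eyes.snapshot("wrist"); cv2.imwrite("pics/w1.png",p[:,:,::-1]); np.savez("w1.npz",p=p,d=d)
P=F(cloud(c,d).reshape(-1,3)-0) if 0 else (cloud(c,d)-FC)@FR
m=(d>0)&(abs(P[...,0])<.075)&(abs(P[...,1])<.16)
print(m.sum())
E
```

```text
t 1.4 F mm [-146.7  -37.   249.5] rot [ 1.8000e+02 -1.0000e-02 -1.7436e+02] force(fixt) [-0.33  0.06 -0.55] open 0.0024 q [ 25.  -7. 106.   0.  81. -71.]
total norm shift [-0.645 -0.734 -0.003] per row [-0.0645 -0.0734 -0.0003]
36321
```

Call:
{"op": "apply_moves", "data": {"plan": [{"x":-0.08,"y":-0.092,"z":0,"wx":0,"wy":0,"wz":0,"grip":1},{"x":-0.08,"y":-0.092,"z":0,"wx":0,"wy":0,"wz":0,"grip":1},{"x":-0.08,"y":-0.092,"z":0,"wx":0,"wy":0,"wz":0,"grip":1},{"x":-0.08,"y":-0.092,"z":0,"wx":0,"wy":0,"wz":0,"grip":1},{"x":-0.08,"y":-0.092,"z":0,"wx":0,"wy":0,"wz":0,"grip":1},{"x":-0.08,"y":-0.092,"z":0,"wx":0,"wy":0,"wz":0,"grip":1},{"x":-0.08,"y":-0.092,"z":0,"wx":0,"wy":0,"wz":0,"grip":1},{"x":-0.08,"y":-0.092,"z":0,"wx":0,"wy":0,"wz":0,"grip":1},{"x":0,"y":0,"z":0,"wx":0,"wy":0,"wz":0,"grip":1},{"x":0,"y":0,"z":0,"wx":0,"wy":0,"wz":0,"grip":1}]}}

```text
clock: 2.7
position: [0.611, 0.1418, 0.2495]
ee_rot: [180.0, -0.0, -174.4]
ft_force: [-0.7, 0.2, -0.2]
opening: 0.0003
grip_force: 0.0
```

```bash
python3 - <<'E'
from h import *
st()
c=cam("wrist"); p,d=eyes.snapshot("wrist"); cv2.imwrite("pics/w2.png",p[:,:,::-1]); np.savez("w2.npz",p=p,d=d)
pts={"c++":(52,76,12),"c-+":(-52,76,12),"c+-":(52,-76,12),"c--":(-52,-76,12),"pin+":(42,-86.6,81),"pin-":(-42,-86.6,81),"gtip+":(21,65,181),"gtip-":(-21,65,181),"rp+":(15,-39,56),"rp-":(-15,-39,56)}
for k,v in pts.items(): print(k,proj(c,W(np.array(v)/1e3)).round(0))
E
```

```text
t 2.7 F mm [ -0.7  90.3 249.5] rot [ 1.7998e+02 -3.0000e-02 -1.7444e+02] force(fixt) [-0.31 -0.65 -0.18] open 0.0003 q [  8.   4.  96.   0.  80. -87.]
c++ [[274. 154.]]
c-+ [[364. 154.]]
c+- [[268.   8.]]
c-- [[369.   8.]]
pin+ [[268. -24.]]
pin- [[369. -24.]]
gtip+ [[288. 181.]]
gtip- [[350. 181.]]
rp+ [[303.  41.]]
rp- [[335.  41.]]
```

View pics/w2.png

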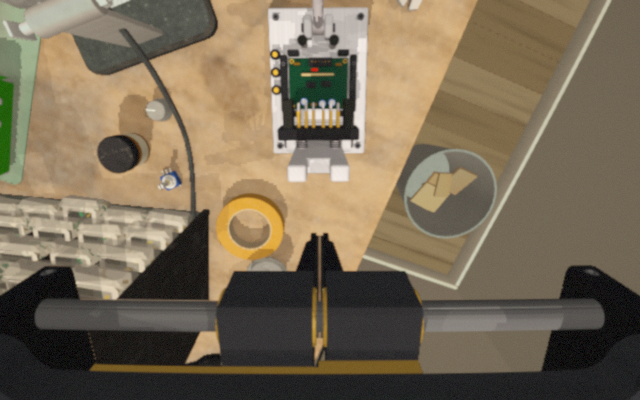

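The wrist view matches the prediction: plate corners at (272,153), (365,153), (270,10) and (368,10), within about 2 px. The gate tips at (289–348,181) also match an upright gate. I descend behind the gate and compute the swing path.

Call:
{"op": "apply_moves", "data": {"plan": [{"x":0,"y":0,"z":0.056,"wx":0,"wy":0,"wz":0,"grip":1},{"x":0,"y":0,"z":0.056,"wx":0,"wy":0,"wz":0,"grip":1},{"x":0,"y":0,"z":0.056,"wx":0,"wy":0,"wz":0,"grip":1},{"x":0,"y":0,"z":0.056,"wx":0,"wy":0,"wz":0,"grip":1},{"x":0,"y":0,"z":0.056,"wx":0,"wy":0,"wz":0,"grip":1},{"x":0,"y":0,"z":0.056,"wx":0,"wy":0,"wz":0,"grip":1},{"x":0,"y":0,"z":0.056,"wx":0,"wy":0,"wz":0,"grip":1},{"x":0.03,"y":0,"z":0.056,"wx":0,"wy":0,"wz":0,"grip":1},{"x":0.03,"y":0,"z":0,"wx":0,"wy":0,"wz":0,"grip":1},{"x":0,"y":0,"z":0,"wx":0,"wy":0,"wz":0,"grip":1}]}}

```text
clock: 4.0
position: [0.5987, 0.1406, 0.1603]
ee_rot: [180.0, 0.0, -174.4]
ft_force: [0.3, 0.1, 0.3]
opening: 0.0005
grip_force: 0.0
```

```bash
python3 - <<'E'
from h import *
p,q=st(); y,z=F(p)[1:]*1e3
th=np.linspace(1.6,.13,31)
Y=55-88*np.cos(th)+10*np.sin(th)+10; Z=60+88*np.sin(th)+10*np.cos(th)+11
print("start",Y[0],Z[0],"end",Y[-1],Z[-1])
print("x",(-np.diff(Y)/200).round(3).tolist()); print("z",(-np.diff(Z)/200).round(3).tolist())
E
```

```text
t 4.0 F mm [ -0.7  78.  160.3] rot [ 1.8000e+02  2.0000e-02 -1.7443e+02] force(fixt) [-0.07  0.33  0.32] open 0.0005 q [  8.   6. 103.  -0.  72. -87.]
start 77.56529399292846 158.67048184463957 end -20.961105220704408 92.32342348768103
x [0.022, 0.022, 0.022, 0.022, 0.022, 0.022, 0.021, 0.021, 0.021, 0.021, 0.02, 0.02, 0.019, 0.019, 0.018, 0.018, 0.017, 0.016, 0.016, 0.015, 0.014, 0.013, 0.012, 0.012, 0.011, 0.01, 0.009, 0.008, 0.007, 0.006]
z [-0.003, -0.001, -0.0, 0.001, 0.002, 0.003, 0.004, 0.005, 0.006, 0.007, 0.008, 0.009, 0.01, 0.011, 0.012, 0.013, 0.013, 0.014, 0.015, 0.016, 0.016, 0.017, 0.018, 0.018, 0.019, 0.019, 0.02, 0.02, 0.021, 0.021]
```

Call:
{"op": "apply_moves", "data": {"plan": [{"x":0.022,"y":0,"z":0,"wx":0,"wy":0,"wz":0,"grip":1},{"x":0.022,"y":0,"z":0,"wx":0,"wy":0,"wz":0,"grip":1},{"x":0.022,"y":0,"z":0,"wx":0,"wy":0,"wz":0,"grip":1},{"x":0.022,"y":0,"z":0.001,"wx":0,"wy":0,"wz":0,"grip":1},{"x":0.022,"y":0,"z":0.002,"wx":0,"wy":0,"wz":0,"grip":1},{"x":0.022,"y":0,"z":0.003,"wx":0,"wy":0,"wz":0,"grip":1},{"x":0.021,"y":0,"z":0.004,"wx":0,"wy":0,"wz":0,"grip":1},{"x":0.021,"y":0,"z":0.005,"wx":0,"wy":0,"wz":0,"grip":1},{"x":0.021,"y":0,"z":0.006,"wx":0,"wy":0,"wz":0,"grip":1},{"x":0.021,"y":0,"z":0.007,"wx":0,"wy":0,"wz":0,"grip":1}]}}

```text
clock: 5.25
position: [0.5556, 0.1363, 0.1541]
ee_rot: [-180.0, -0.0, -174.4]
ft_force: [0.6, -0.1, 1.4]
opening: 0.0008
grip_force: 0.9
```

```bash
python3 -c "
from h import *
st()"
```

```text
t 5.25 F mm [ -0.7  34.6 154.1] rot [-1.7999e+02 -4.0000e-02 -1.7443e+02] force(fixt) [0.12 0.57 1.41] open 0.0008 q [  8.   1. 109.  -0.  71. -87.]
```

Call:
{"op": "apply_moves", "data": {"plan": [{"x":0.02,"y":0,"z":0.008,"wx":0,"wy":0,"wz":0,"grip":1},{"x":0.02,"y":0,"z":0.009,"wx":0,"wy":0,"wz":0,"grip":1},{"x":0.019,"y":0,"z":0.01,"wx":0,"wy":0,"wz":0,"grip":1},{"x":0.019,"y":0,"z":0.011,"wx":0,"wy":0,"wz":0,"grip":1},{"x":0.018,"y":0,"z":0.012,"wx":0,"wy":0,"wz":0,"grip":1},{"x":0.018,"y":0,"z":0.013,"wx":0,"wy":0,"wz":0,"grip":1},{"x":0.017,"y":0,"z":0.013,"wx":0,"wy":0,"wz":0,"grip":1},{"x":0.016,"y":0,"z":0.014,"wx":0,"wy":0,"wz":0,"grip":1},{"x":0.016,"y":0,"z":0.015,"wx":0,"wy":0,"wz":0,"grip":1},{"x":0.015,"y":0,"z":0.016,"wx":0,"wy":0,"wz":0,"grip":1}]}}

```text
clock: 6.5
position: [0.5204, 0.1329, 0.1299]
ee_rot: [-180.0, -0.0, -174.4]
ft_force: [0.7, -0.8, 0.8]
opening: 0.0003
grip_force: 0.4
```

```bash
python3 -c "
from h import *
st()"
```

```text
t 6.5 F mm [ -0.7  -0.8 129.9] rot [-1.8000e+02 -1.0000e-02 -1.7443e+02] force(fixt) [0.87 0.58 0.78] open 0.0003 q [  9.  -3. 114.  -0.  69. -87.]
```

Call:
{"op": "apply_moves", "data": {"plan": [{"x":0.016,"y":0,"z":0.016,"wx":0,"wy":0,"wz":0,"grip":1},{"x":0.015,"y":0,"z":0.017,"wx":0,"wy":0,"wz":0,"grip":1},{"x":0.014,"y":0,"z":0.018,"wx":0,"wy":0,"wz":0,"grip":1},{"x":0.014,"y":0,"z":0.018,"wx":0,"wy":0,"wz":0,"grip":1},{"x":0.013,"y":0,"z":0.019,"wx":0,"wy":0,"wz":0,"grip":1},{"x":0.012,"y":0,"z":0.019,"wx":0,"wy":0,"wz":0,"grip":1},{"x":0.012,"y":0,"z":0.02,"wx":0,"wy":0,"wz":0,"grip":1},{"x":0.011,"y":0,"z":0.02,"wx":0,"wy":0,"wz":0,"grip":1},{"x":0.01,"y":0,"z":0.02,"wx":0,"wy":0,"wz":0,"grip":1},{"x":0,"y":0,"z":0,"wx":0,"wy":0,"wz":0,"grip":1}]}}

```text
clock: 7.75
position: [0.4968, 0.1306, 0.0962]
ee_rot: [-180.0, -0.1, -174.4]
ft_force: [-0.1, -0.1, 0.6]
opening: 0.0006
grip_force: 0.0
```

```bash
python3 - <<'E'
from h import *
st()
p,d=eyes.snapshot("top"); crop(p,250,140,370,240,6,"pics/top2.png")
c=cam("top"); P=(cloud(c,d)-FC)@FR*1e3
m=(abs(abs(P[...,0])-14.5)<5)&(P[...,2]>50)&(P[...,2]<110)&(P[...,1]<40)&(P[...,1]>-64)
Q=P[m]; a=np.polyfit(Q[:,1],Q[:,2],1); print(len(Q),"slope",a)
E
```

```text
t 7.75 F mm [ -0.7 -24.5  96.2] rot [-1.8000e+02 -7.0000e-02 -1.7443e+02] force(fixt) [ 0.13 -0.06  0.56] open 0.0006 q [  9.  -3. 118.   0.  65. -87.]
22 slope [-0.15259804 79.55959944]
```

View pics/top2.png

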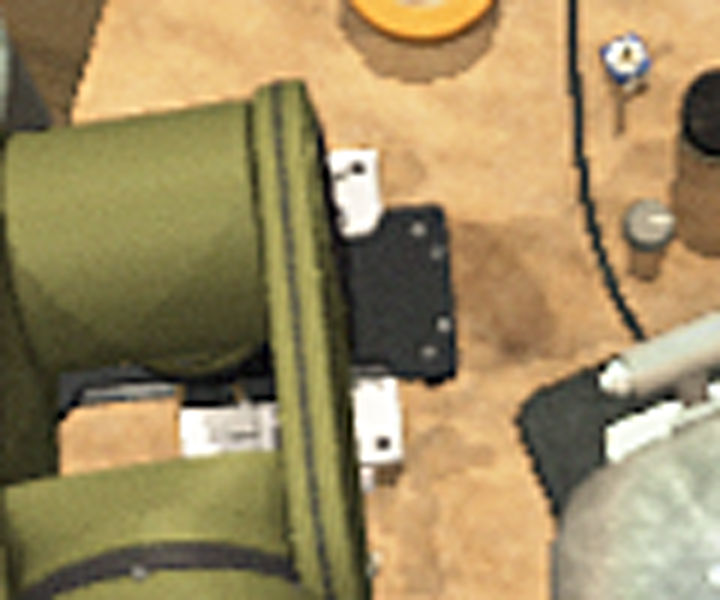

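The arm hides the gate in the top view, so I go by force. Next I press down in small steps.

Call:
{"op": "apply_moves", "data": {"plan": [{"x":0.012,"y":0,"z":0.008,"wx":0,"wy":0,"wz":0,"grip":1},{"x":0.012,"y":0,"z":0.008,"wx":0,"wy":0,"wz":0,"grip":1},{"x":0.012,"y":0,"z":0.008,"wx":0,"wy":0,"wz":0,"grip":1},{"x":0,"y":0,"z":0.005,"wx":0,"wy":0,"wz":0,"grip":1},{"x":0,"y":0,"z":0.005,"wx":0,"wy":0,"wz":0,"grip":1},{"x":0,"y":0,"z":0,"wx":0,"wy":0,"wz":0,"grip":1},{"x":0,"y":0,"z":0,"wx":0,"wy":0,"wz":0,"grip":1},{"x":0,"y":0,"z":0,"wx":0,"wy":0,"wz":0,"grip":1},{"x":0,"y":0,"z":0,"wx":0,"wy":0,"wz":0,"grip":1},{"x":0,"y":0,"z":0,"wx":0,"wy":0,"wz":0,"grip":1}]}}

```text
clock: 9.05
position: [0.4903, 0.13, 0.0901]
ee_rot: [180.0, 0.0, -174.4]
ft_force: [-0.5, -0.5, 0.4]
opening: 0.0003
grip_force: 0.6
```

```bash
python3 -c "
from h import *
st()"
```

```text
t 9.05 F mm [ -0.7 -31.   90.1] rot [ 1.8000e+02  2.0000e-02 -1.7443e+02] force(fixt) [ 0.4  -0.56  0.41] open 0.0003 q [  9.  -4. 119.   0.  64. -87.]
```

Call:
{"op": "apply_moves", "data": {"plan": [{"x":0,"y":0,"z":0.003,"wx":0,"wy":0,"wz":0,"grip":1},{"x":0,"y":0,"z":0.003,"wx":0,"wy":0,"wz":0,"grip":1},{"x":0,"y":0,"z":0.003,"wx":0,"wy":0,"wz":0,"grip":1},{"x":0,"y":0,"z":0.003,"wx":0,"wy":0,"wz":0,"grip":1},{"x":0,"y":0,"z":0,"wx":0,"wy":0,"wz":0,"grip":1},{"x":0,"y":0,"z":0,"wx":0,"wy":0,"wz":0,"grip":1},{"x":0,"y":0,"z":0,"wx":0,"wy":0,"wz":0,"grip":1},{"x":0,"y":0,"z":0,"wx":0,"wy":0,"wz":0,"grip":1},{"x":0,"y":0,"z":0,"wx":0,"wy":0,"wz":0,"grip":1},{"x":0,"y":0,"z":0,"wx":0,"wy":0,"wz":0,"grip":1}]}}

```text
clock: 10.3
position: [0.49, 0.13, 0.0879]
ee_rot: [-180.0, -0.0, -174.4]
ft_force: [-3.2, -1.1, 5.0]
opening: 0.0004
grip_force: 2.7
```

```bash
python3 -c "
from h import *
st()"
```

```text
t 10.3 F mm [ -0.8 -31.3  87.9] rot [-1.8000e+02 -4.0000e-02 -1.7443e+02] force(fixt) [ 0.83 -3.27  4.97] open 0.0004 q [  9.  -4. 120.  -0.  64. -87.]
```

Call:
{"op": "apply_moves", "data": {"plan": [{"x":0,"y":0,"z":0.003,"wx":0,"wy":0,"wz":0,"grip":1},{"x":0,"y":0,"z":0.003,"wx":0,"wy":0,"wz":0,"grip":1},{"x":0,"y":0,"z":0.002,"wx":0,"wy":0,"wz":0,"grip":1},{"x":0,"y":0,"z":0,"wx":0,"wy":0,"wz":0,"grip":1},{"x":0,"y":0,"z":0,"wx":0,"wy":0,"wz":0,"grip":1},{"x":0,"y":0,"z":0,"wx":0,"wy":0,"wz":0,"grip":1},{"x":0,"y":0,"z":0,"wx":0,"wy":0,"wz":0,"grip":1},{"x":0,"y":0,"z":0,"wx":0,"wy":0,"wz":0,"grip":1},{"x":0,"y":0,"z":0,"wx":0,"wy":0,"wz":0,"grip":1},{"x":0,"y":0,"z":0,"wx":0,"wy":0,"wz":0,"grip":1}]}}

```text
clock: 11.55
position: [0.4898, 0.13, 0.0866]
ee_rot: [-180.0, -0.1, -174.4]
ft_force: [-4.7, -0.7, 7.3]
opening: 0.0003
grip_force: 3.8
```

```bash
python3 -c "
from h import *
st()"
```

```text
t 11.55 F mm [ -0.8 -31.4  86.6] rot [-1.7999e+02 -7.0000e-02 -1.7442e+02] force(fixt) [ 0.19 -4.76  7.3 ] open 0.0003 q [  9.  -4. 120.  -0.  64. -87.]
```

Call:
{"op": "apply_moves", "data": {"plan": [{"x":0.004,"y":0,"z":0.003,"wx":0,"wy":0,"wz":0,"grip":1},{"x":0.004,"y":0,"z":0.003,"wx":0,"wy":0,"wz":0,"grip":1},{"x":0,"y":0,"z":0.003,"wx":0,"wy":0,"wz":0,"grip":1},{"x":0,"y":0,"z":0,"wx":0,"wy":0,"wz":0,"grip":1},{"x":0,"y":0,"z":0,"wx":0,"wy":0,"wz":0,"grip":1},{"x":0,"y":0,"z":0,"wx":0,"wy":0,"wz":0,"grip":1},{"x":0,"y":0,"z":0,"wx":0,"wy":0,"wz":0,"grip":1},{"x":0,"y":0,"z":0,"wx":0,"wy":0,"wz":0,"grip":1},{"x":0,"y":0,"z":0,"wx":0,"wy":0,"wz":0,"grip":1},{"x":0,"y":0,"z":0,"wx":0,"wy":0,"wz":0,"grip":1}]}}

```text
clock: 12.8
position: [0.4896, 0.1299, 0.0857]
ee_rot: [-180.0, 0.1, -174.4]
ft_force: [-2.9, -0.1, 8.8]
opening: 0.0008
grip_force: 4.3
```

```bash
python3 -c "
from h import *
st()"
```

```text
t 12.8 F mm [ -0.7 -31.7  85.7] rot [-1.8000e+02  1.2000e-01 -1.7443e+02] force(fixt) [-0.19 -2.86  8.83] open 0.0008 q [  9.  -4. 120.  -0.  64. -87.]
```

Call:
{"op": "apply_moves", "data": {"plan": [{"x":0.003,"y":0,"z":0.003,"wx":0,"wy":0,"wz":0,"grip":1},{"x":0.002,"y":0,"z":0.003,"wx":0,"wy":0,"wz":0,"grip":1},{"x":0,"y":0,"z":0.002,"wx":0,"wy":0,"wz":0,"grip":1},{"x":0,"y":0,"z":0,"wx":0,"wy":0,"wz":0,"grip":1},{"x":0,"y":0,"z":0,"wx":0,"wy":0,"wz":0,"grip":1},{"x":0,"y":0,"z":0,"wx":0,"wy":0,"wz":0,"grip":1},{"x":0,"y":0,"z":0,"wx":0,"wy":0,"wz":0,"grip":1},{"x":0,"y":0,"z":0,"wx":0,"wy":0,"wz":0,"grip":1},{"x":0,"y":0,"z":0,"wx":0,"wy":0,"wz":0,"grip":1},{"x":0,"y":0,"z":0,"wx":0,"wy":0,"wz":0,"grip":1}]}}

```text
clock: 14.05
position: [0.4894, 0.1299, 0.0848]
ee_rot: [-180.0, 0.2, -174.4]
ft_force: [-1.9, -0.6, 10.2]
opening: 0.0003
grip_force: 5.0
```

```bash
python3 -c "
from h import *
st()"
```

```text
t 14.05 F mm [ -0.7 -31.9  84.8] rot [-180.      0.23 -174.43] force(fixt) [ 0.44 -1.96 10.2 ] open 0.0003 q [  9.  -4. 120.  -0.  64. -87.]
```

Call:
{"op": "apply_moves", "data": {"plan": [{"x":0,"y":0,"z":-0.03,"wx":0,"wy":0,"wz":0,"grip":1},{"x":0,"y":0,"z":-0.09,"wx":0,"wy":0,"wz":0,"grip":1},{"x":0,"y":0,"z":-0.12,"wx":0,"wy":0,"wz":0,"grip":1},{"x":0,"y":0,"z":-0.15,"wx":0,"wy":0,"wz":0,"grip":-0.1},{"x":0.13,"y":0,"z":-0.1,"wx":0,"wy":0,"wz":0,"grip":-0.1},{"x":0.13,"y":0,"z":0,"wx":0,"wy":0,"wz":0,"grip":-0.1},{"x":0.13,"y":0,"z":0,"wx":0,"wy":0,"wz":0,"grip":-0.1},{"x":0.12,"y":0,"z":0,"wx":0,"wy":0,"wz":0,"grip":-0.1},{"x":0,"y":0,"z":0,"wx":0,"wy":0,"wz":0,"grip":-0.1},{"x":0,"y":0,"z":0,"wx":0,"wy":0,"wz":0,"grip":-0.1}]}}

```text
clock: 15.3
position: [0.3868, 0.1199, 0.1813]
ee_rot: [180.0, 0.1, -174.4]
ft_force: [0.1, 0.5, 0.4]
opening: 0.0519
grip_force: 0.0
```

```bash
python3 - <<'E'
from h import *
st()
for n in ("top","wrist"):
    p,d=eyes.snapshot(n); np.savez(n+"3.npz",p=p,d=d); c=cam(n)
    P=(cloud(c,d)-FC)@FR*1e3
    m=(d>0)&(abs(abs(P[...,0])-14.5)<5)&(P[...,2]>50)&(P[...,2]<100)&(P[...,1]<30)&(P[...,1]>-64)
    Q=P[m]; print(n,len(Q)); 
    if len(Q)>5: a=np.polyfit(Q[:,1],Q[:,2],1); print(a, "z at -33",np.polyval(a,-33))
    cv2.imwrite(f"pics/{n}3.png",p[:,:,::-1])
    pp=proj(c,W(np.array([0,-40,70])/1e3))[0]; print(pp)
z=np.load("top3.npz"); crop(z["p"],250,150,370,250,6,"pics/top3c.png")
E
```

```text
t 15.3 F mm [  -0.8 -135.   181.3] rot [ 1.8000e+02  8.0000e-02 -1.7443e+02] force(fixt) [-0.5   0.2   0.35] open 0.0519 q [ 10. -25. 127.  -0.  78. -86.]
top 229
[-3.60581775e-02  7.36397641e+01] z at -33 74.82968396728091
[295.34249546 203.82660377]
wrist 1177
[-3.90335352e-02  7.26336793e+01] z at -33 73.92178599370486
[319.05314345 300.02019444]
```

View pics/top3c.png

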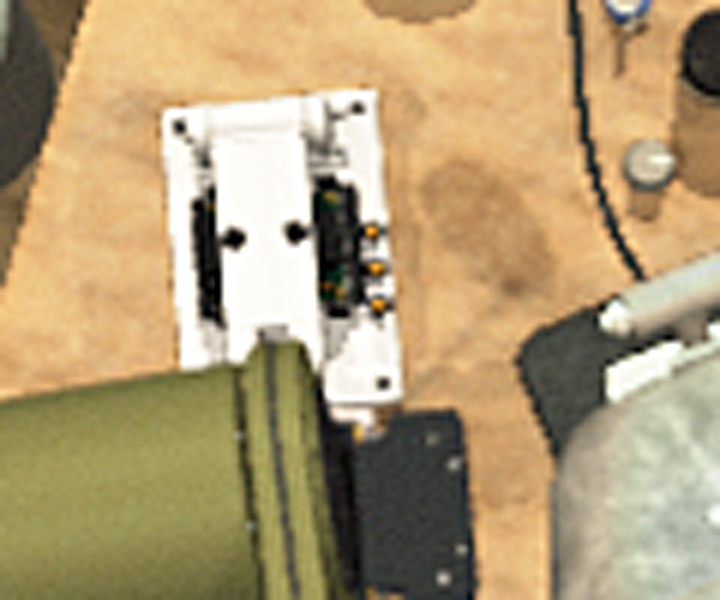

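The top crop shows the gate lying level with a slope of about 0.04–0.05 rad. The board and the bystanders are undisturbed. Next I measure the pin and lever with the wrist depth.

```bash
python3 - <<'E'
from h import *
z=np.load("wrist3.npz"); c=cam("wrist"); d=z["d"]; P=(cloud(c,d)-FC)@FR*1e3
for s in(1,-1):
    m=(d>0)&(abs(s*P[...,0]-34)<9)&(P[...,2]>45)&(P[...,2]<110)&(P[...,1]<-60)&(P[...,1]>-110)
    Q=P[m]; print("pin",s,len(Q),np.percentile(Q,[2,50,98],axis=0).round(1).tolist())
m=(d>0)&(P[...,2]>60)&(P[...,2]<120)&(P[...,1]<-75)&(P[...,1]>-170)&(abs(P[...,0])<60)
Q=P[m]; print("x ext",np.percentile(Q[:,0],[.5,99.5]))
m=(d>0)&(abs(P[...,0])<7)&(P[...,2]>60)&(P[...,2]<130)&(P[...,1]<-95)&(P[...,1]>-170)
Q=P[m]; print("lever",len(Q),np.percentile(Q,[1,50,99],axis=0).round(1).tolist())
cv2.imwrite("pics/w3c.png",z["p"][100:400,170:470,::-1])
E
```

```text
pin 1 241 [[25.0, -95.2, 80.2], [31.9, -91.9, 85.1], [38.7, -85.6, 86.9]]
pin -1 275 [[-39.6, -95.4, 78.2], [-32.4, -92.2, 84.9], [-25.2, -85.1, 87.0]]
x ext [-38.78747422  37.83708888]
lever 1052 [[-6.4, -154.8, 77.4], [-0.1, -132.5, 89.8], [6.9, -95.2, 94.2]]
```

View pics/w3c.png

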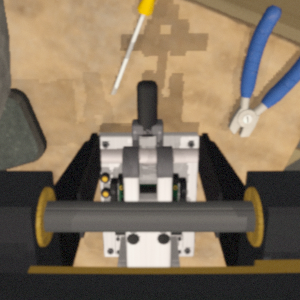

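The crop shows the lever centred between the open fingers, and the bare pin ends are at (105,150) and (195,150). Next I descend outside the pin.

Call:
{"op": "apply_moves", "data": {"plan": [{"x":0,"y":0,"z":0.072,"wx":0,"wy":0,"wz":0,"grip":-0.1},{"x":0,"y":0,"z":0.072,"wx":0,"wy":0,"wz":0,"grip":-0.1},{"x":0,"y":0,"z":0.072,"wx":0,"wy":0,"wz":0,"grip":-0.1},{"x":0,"y":0,"z":0.072,"wx":0,"wy":0,"wz":0,"grip":-0.1},{"x":0,"y":0,"z":0.072,"wx":0,"wy":0,"wz":0,"grip":-0.1},{"x":0,"y":0,"z":0.072,"wx":0,"wy":0,"wz":0,"grip":-0.1},{"x":0,"y":0,"z":0.072,"wx":0,"wy":0,"wz":0,"grip":-0.1},{"x":-0.04,"y":0,"z":0,"wx":0,"wy":0,"wz":0,"grip":-0.1},{"x":-0.04,"y":0,"z":0,"wx":0,"wy":0,"wz":0,"grip":-0.1},{"x":-0.02,"y":0,"z":0,"wx":0,"wy":0,"wz":0,"grip":-0.1}]}}

```text
clock: 16.65
position: [0.4074, 0.1219, 0.0807]
ee_rot: [180.0, 0.1, -174.4]
ft_force: [0.1, -1.1, -0.8]
opening: 0.0521
grip_force: 0.0
```

```bash
python3 -c "
from h import *
st()"
```

```text
t 16.65 F mm [  -0.8 -114.3   80.7] rot [ 1.8000e+02  9.0000e-02 -1.7444e+02] force(fixt) [ 1.15 -0.04 -0.81] open 0.0521 q [  9. -15. 130.  -0.  65. -86.]
```

Call:
{"op": "apply_moves", "data": {"plan": [{"x":-0.018,"y":0,"z":0,"wx":0,"wy":0,"wz":0,"grip":-0.1},{"x":-0.018,"y":0,"z":0,"wx":0,"wy":0,"wz":0,"grip":-0.1},{"x":-0.018,"y":0,"z":0,"wx":0,"wy":0,"wz":0,"grip":-0.1},{"x":-0.018,"y":0,"z":0,"wx":0,"wy":0,"wz":0,"grip":-0.1},{"x":-0.018,"y":0,"z":-0.002,"wx":0,"wy":0,"wz":0,"grip":-0.1},{"x":-0.018,"y":0,"z":-0.002,"wx":0,"wy":0,"wz":0,"grip":-0.1},{"x":-0.018,"y":0,"z":-0.002,"wx":0,"wy":0,"wz":0,"grip":-0.1},{"x":-0.018,"y":0,"z":-0.002,"wx":0,"wy":0,"wz":0,"grip":-0.1},{"x":-0.018,"y":0,"z":-0.002,"wx":0,"wy":0,"wz":0,"grip":-0.1},{"x":-0.018,"y":0,"z":-0.002,"wx":0,"wy":0,"wz":0,"grip":-0.1}]}}

```text
clock: 17.9
position: [0.4422, 0.1253, 0.0823]
ee_rot: [-180.0, 0.0, -174.4]
ft_force: [-2.3, -0.7, 1.1]
opening: 0.0522
grip_force: 1.2
```

```bash
python3 -c "
from h import *
st()"
```

```text
t 17.9 F mm [ -0.7 -79.3  82.3] rot [-1.8000e+02  2.0000e-02 -1.7443e+02] force(fixt) [ 0.44 -2.34  1.07] open 0.0522 q [  9. -10. 126.  -0.  64. -86.]
```

Call:
{"op": "apply_moves", "data": {"plan": [{"x":-0.007,"y":0,"z":0,"wx":0,"wy":0,"wz":0,"grip":-0.1},{"x":-0.007,"y":0,"z":0,"wx":0,"wy":0,"wz":0,"grip":-0.1},{"x":-0.007,"y":0,"z":0,"wx":0,"wy":0,"wz":0,"grip":-0.1},{"x":-0.007,"y":0,"z":0,"wx":0,"wy":0,"wz":0,"grip":-0.1},{"x":-0.007,"y":0,"z":0,"wx":0,"wy":0,"wz":0,"grip":-0.1},{"x":-0.007,"y":0,"z":0,"wx":0,"wy":0,"wz":0,"grip":-0.1},{"x":0,"y":0,"z":0,"wx":0,"wy":0,"wz":0,"grip":-0.1},{"x":0,"y":0,"z":0,"wx":0,"wy":0,"wz":0,"grip":-0.1},{"x":0,"y":0,"z":0,"wx":0,"wy":0,"wz":0,"grip":-0.1},{"x":0,"y":0,"z":0,"wx":0,"wy":0,"wz":0,"grip":-0.1}]}}

```text
clock: 19.15
position: [0.4483, 0.1259, 0.0821]
ee_rot: [-180.0, -0.3, -174.4]
ft_force: [-9.0, -1.0, 7.8]
opening: 0.0527
grip_force: 4.8
```

```bash
python3 -c "
from h import *
st()"
```

```text
t 19.15 F mm [ -0.8 -73.2  82.1] rot [-179.99   -0.3  -174.4 ] force(fixt) [ 0.08 -9.09  7.8 ] open 0.0527 q [  9.  -9. 125.   0.  64. -87.]
```

```bash
python3 - <<'E'
from h import *
c=cam("wrist"); p,d=eyes.snapshot("wrist"); P=(cloud(c,d)-FC)@FR*1e3
np.savez("wrist4.npz",p=p,d=d); cv2.imwrite("pics/w4.png",p[:,:,::-1])
m=(d>0)&(abs(P[...,0])<42)&(P[...,2]>60)&(P[...,2]<150)&(P[...,1]<-20)&(P[...,1]>-140)
for x0 in range(-42,42,6):
    Q=P[m&(P[...,0]>=x0)&(P[...,0]<x0+6)]
    if len(Q)>5: print(x0,len(Q),"y",np.percentile(Q[:,1],[2,50,98]).round(1),"z",np.percentile(Q[:,2],[2,50,98]).round(1))
E
```

```text
-42 20 y [-85.3 -84.8 -84.2] z [113.5 120.8 124.7]
-36 710 y [-85.8 -85.1 -84.5] z [ 80.2 115.7 132.4]
-30 1909 y [-85.6 -78.2 -61.1] z [ 73.3 112.8 148.8]
-24 231 y [-66.9 -61.6 -48.2] z [ 66.5  90.  103.1]
-18 501 y [-67.4 -63.2 -43.8] z [ 66.2  90.9 105.4]
-12 626 y [-104.7  -76.1  -43. ] z [ 73.2 105.  124.9]
-6 1240 y [-110.8  -94.5  -22. ] z [ 73.3 122.1 130.3]
0 1260 y [-110.8  -96.2  -22. ] z [ 73.2 123.8 130.5]
6 901 y [-109.8  -81.1  -22.4] z [ 73.3 108.7 129.4]
12 420 y [-83.8 -63.6 -43.6] z [ 66.2 101.1 108.7]
18 398 y [-67.2 -62.2 -44.8] z [ 66.4  86.1 104.8]
24 1977 y [-85.7 -79.  -61.1] z [ 73.3 111.9 148.6]
30 662 y [-85.9 -85.2 -84.4] z [ 83.5 116.  132.7]
36 14 y [-85.5 -84.8 -84.5] z [116.3 121.1 124.9]
```

View pics/w4.png

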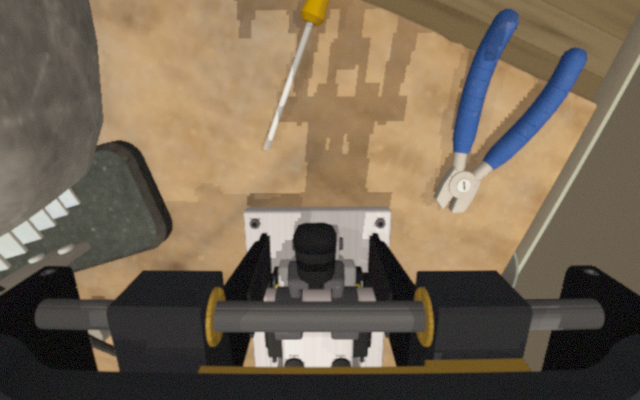

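The fingers' inner faces at y ≈ -61 put the pin at about -55, so the bolt is upright. The lever is still wide open, with its end at y≈-111, z≈130. Next I back out, raise and close the fingers.

Call:
{"op": "apply_moves", "data": {"plan": [{"x":0.02,"y":0,"z":0,"wx":0,"wy":0,"wz":0,"grip":-0.1},{"x":0.04,"y":0,"z":0,"wx":0,"wy":0,"wz":0,"grip":-0.1},{"x":0.07,"y":0,"z":0,"wx":0,"wy":0,"wz":0,"grip":-0.1},{"x":0.08,"y":0,"z":0,"wx":0,"wy":0,"wz":0,"grip":-0.1},{"x":0.08,"y":0,"z":0,"wx":0,"wy":0,"wz":0,"grip":-0.1},{"x":0.08,"y":0,"z":0,"wx":0,"wy":0,"wz":0,"grip":-0.1},{"x":0,"y":0,"z":-0.08,"wx":0,"wy":0,"wz":0,"grip":1},{"x":0,"y":0,"z":-0.08,"wx":0,"wy":0,"wz":0,"grip":1},{"x":0,"y":0,"z":0,"wx":0,"wy":0,"wz":0,"grip":1},{"x":0,"y":0,"z":0,"wx":0,"wy":0,"wz":0,"grip":1}]}}

```text
clock: 20.45
position: [0.377, 0.1189, 0.1146]
ee_rot: [180.0, 0.0, -174.4]
ft_force: [0.4, -0.6, -0.4]
opening: 0.0177
grip_force: 0.0
```

```bash
python3 - <<'E'
from h import *
p,q=st(); y,z=F(p)[1:]*1e3
c=cam("wrist"); im,d=eyes.snapshot("wrist"); P=(cloud(c,d)-FC)@FR*1e3; np.savez("wrist5.npz",p=im,d=d)
for s in(1,-1):
    m=(d>0)&(abs(s*P[...,0]-34)<6)&(P[...,2]>70)&(P[...,2]<110)&(P[...,1]<-40)&(P[...,1]>-110)
    Q=P[m]; print("pin",s,len(Q),np.percentile(Q,[2,50,98],axis=0).round(1).tolist())
m=(d>0)&(abs(P[...,0])<6)&(P[...,2]>70)&(P[...,2]<140)&(P[...,1]<-75)&(P[...,1]>-122)
Q=P[m]; print("lever",len(Q),np.percentile(Q,[1,50,99],axis=0).round(1).tolist())
m=(d>0)&(abs(abs(P[...,0])-14.5)<5)&(P[...,2]>60)&(P[...,2]<85)&(P[...,1]<30)&(P[...,1]>-40)
Q=P[m]; print("gate",len(Q)); 
if len(Q)>9: print(np.polyfit(Q[:,1],Q[:,2],1))
a=np.linspace(2.6,0,31)
Y=np.where(a>1.5708,-55+66*np.cos(a)-8.5*np.sin(a)-11,-55+54*np.cos(a)-8.5*np.sin(a)-11)
Z=np.where(a>1.5708,89+66*np.sin(a)+8.5*np.cos(a)-1,89+54*np.sin(a)+8.5*np.cos(a)+11)
print("start",Y[0],Z[0],"end",Y[-1],Z[-1], "norm to start x",(y-Y[0])/200,"z",(z-Z[0])/200)
print((-np.diff(Y)/200).round(3).tolist()); print((-np.diff(Z)/200).round(3).tolist())
E
```

```text
t 20.45 F mm [  -0.8 -144.8  114.6] rot [ 1.8000e+02  4.0000e-02 -1.7444e+02] force(fixt) [ 0.64  0.37 -0.44] open 0.0177 q [ 10. -22. 132.   0.  70. -86.]Traceback (most recent call last):
  File "<stdin>", line 6, in <module>
    return _quantile_unchecked(
        a, q, axis, out, overwrite_input, method, keepdims, weights)
    return _ureduce(a,
                    func=_quantile_ureduce_func,
    ...<5 lines>...
                    overwrite_input=overwrite_input,
                    method=method)
    r = func(a, **kwargs)
    result = _quantile(arr,
                       quantiles=q,
    ...<2 lines>...
                       out=out,
                       weights=wgt)
    slices_having_nans = np.isnan(arr[-1, ...])
                                  ~~~^^^^^^^^^
IndexError: index -1 is out of bounds for axis 0 with size 0
```

```bash
python3 - <<'E'
from h import *
p,q=st(); y,z=F(p)[1:]*1e3
c=cam("top"); im,d=eyes.snapshot("top"); P=(cloud(c,d)-FC)@FR*1e3
for n,x0,x1 in (("pin+",25,41),("pin-",-41,-25),("mid",-7,7)):
    Q=P[(d>0)&(P[...,0]>x0)&(P[...,0]<x1)&(P[...,2]>70)&(P[...,2]<140)&(P[...,1]<-30)&(P[...,1]>-122)]
    print(n,len(Q)); 
    if len(Q): print(Q[::max(1,len(Q)//8)].round(1).tolist())
a=np.linspace(2.6,0,31)
Y=np.where(a>1.5708,-55+66*np.cos(a)-8.5*np.sin(a)-11,-55+54*np.cos(a)-8.5*np.sin(a)-11)
Z=np.where(a>1.5708,89+66*np.sin(a)+8.5*np.cos(a)-1,89+54*np.sin(a)+8.5*np.cos(a)+11)
print("start",Y[0],Z[0],"end",Y[-1],Z[-1], "norm to start x",(y-Y[0])/200,"z",(z-Z[0])/200)
print((-np.diff(Y)/200).round(3).tolist()); print((-np.diff(Z)/200).round(3).tolist())
E
```

```text
t 20.5 F mm [  -0.7 -145.3  114.1] rot [-1.8000e+02 -3.0000e-02 -1.7443e+02] force(fixt) [-0.22 -0.   -0.04] open 0.0135 q [ 10. -22. 132.  -0.  70. -86.]
pin+ 30
[[27.8, -47.9, 91.0], [35.8, -48.7, 91.6], [27.8, -50.9, 94.2], [35.7, -51.6, 93.8], [25.1, -53.5, 96.2], [33.1, -54.3, 96.9], [40.5, -54.3, 89.9], [32.8, -56.8, 95.4], [40.6, -57.4, 94.6], [32.2, -59.0, 90.7]]
pin- 26
[[-28.2, -48.2, 93.4], [-36.4, -50.1, 93.2], [-27.8, -51.4, 98.0], [-36.4, -53.0, 94.9], [-28.0, -54.0, 98.0], [-36.6, -55.6, 94.7], [-28.9, -56.1, 92.7], [-36.9, -58.2, 94.2], [-28.5, -59.2, 97.3]]
mid 63
[[3.1, -30.3, 74.6], [-5.1, -35.3, 77.2], [5.5, -41.6, 102.8], [-1.1, -51.2, 98.3], [3.7, -54.1, 96.2], [-4.8, -58.5, 94.4], [6.1, -68.3, 103.6], [-4.1, -73.0, 109.7], [-1.5, -76.0, 111.2]]
start -126.93641938283297 114.73953613658058 end -12.0 108.5 norm to start x -0.09165253358339363 z -0.00332899884542897
[-0.013, -0.015, -0.017, -0.019, -0.021, -0.022, -0.024, -0.025, -0.026, -0.027, -0.028, -0.028, -0.024, -0.024, -0.024, -0.023, -0.023, -0.022, -0.022, -0.021, -0.02, -0.018, -0.017, -0.016, -0.014, -0.012, -0.011, -0.009, -0.007, -0.005]
[-0.026, -0.025, -0.023, -0.022, -0.02, -0.018, -0.016, -0.014, -0.012, -0.009, -0.007, -0.005, -0.002, -0.0, 0.002, 0.004, 0.006, 0.008, 0.01, 0.011, 0.013, 0.015, 0.016, 0.018, 0.019, 0.02, 0.021, 0.022, 0.023, 0.023]
```

The pin is at y≈-54 with its top at about 95 mm, so the bolt is fully up. Next I fold the lever along its arc.

Call:
{"op": "apply_moves", "data": {"plan": [{"x":-0.04,"y":0,"z":0,"wx":0,"wy":0,"wz":0,"grip":1},{"x":-0.04,"y":0,"z":0,"wx":0,"wy":0,"wz":0,"grip":1},{"x":-0.012,"y":0,"z":0,"wx":0,"wy":0,"wz":0,"grip":1},{"x":-0.013,"y":0,"z":-0.026,"wx":0,"wy":0,"wz":0,"grip":1},{"x":-0.015,"y":0,"z":-0.025,"wx":0,"wy":0,"wz":0,"grip":1},{"x":-0.017,"y":0,"z":-0.023,"wx":0,"wy":0,"wz":0,"grip":1},{"x":-0.019,"y":0,"z":-0.022,"wx":0,"wy":0,"wz":0,"grip":1},{"x":-0.021,"y":0,"z":-0.02,"wx":0,"wy":0,"wz":0,"grip":1},{"x":-0.022,"y":0,"z":-0.018,"wx":0,"wy":0,"wz":0,"grip":1},{"x":-0.024,"y":0,"z":-0.016,"wx":0,"wy":0,"wz":0,"grip":1}]}}

```text
clock: 21.8
position: [0.4212, 0.1233, 0.1445]
ee_rot: [180.0, 0.0, -174.4]
ft_force: [-0.3, 0.1, 0.2]
opening: 0.0004
grip_force: 0.3
```

```bash
python3 -c "
from h import *
st()"
```

```text
t 21.8 F mm [  -0.8 -100.4  144.5] rot [ 180.      0.   -174.43] force(fixt) [-0.17 -0.31  0.19] open 0.0004 q [  9. -17. 125.   0.  72. -86.]
```

Call:
{"op": "apply_moves", "data": {"plan": [{"x":-0.025,"y":0,"z":-0.014,"wx":0,"wy":0,"wz":0,"grip":1},{"x":-0.026,"y":0,"z":-0.012,"wx":0,"wy":0,"wz":0,"grip":1},{"x":-0.027,"y":0,"z":-0.009,"wx":0,"wy":0,"wz":0,"grip":1},{"x":-0.028,"y":0,"z":-0.007,"wx":0,"wy":0,"wz":0,"grip":1},{"x":-0.028,"y":0,"z":-0.005,"wx":0,"wy":0,"wz":0,"grip":1},{"x":-0.024,"y":0,"z":-0.002,"wx":0,"wy":0,"wz":0,"grip":1},{"x":-0.024,"y":0,"z":0,"wx":0,"wy":0,"wz":0,"grip":1},{"x":-0.024,"y":0,"z":0.002,"wx":0,"wy":0,"wz":0,"grip":1},{"x":-0.023,"y":0,"z":0.004,"wx":0,"wy":0,"wz":0,"grip":1},{"x":-0.023,"y":0,"z":0.006,"wx":0,"wy":0,"wz":0,"grip":1}]}}

```text
clock: 23.05
position: [0.4711, 0.1282, 0.1514]
ee_rot: [180.0, -0.0, -174.4]
ft_force: [-5.2, 0.1, 0.6]
opening: 0.0002
grip_force: 1.7
```

```bash
python3 -c "
from h import *
st()"
```

```text
t 23.05 F mm [ -0.8 -50.2 151.4] rot [ 1.8000e+02 -4.0000e-02 -1.7443e+02] force(fixt) [-0.57 -5.14  0.59] open 0.0002 q [  9. -10. 119.   0.  71. -87.]
```

Call:
{"op": "apply_moves", "data": {"plan": [{"x":-0.022,"y":0,"z":0.008,"wx":0,"wy":0,"wz":0,"grip":1},{"x":-0.022,"y":0,"z":0.01,"wx":0,"wy":0,"wz":0,"grip":1},{"x":-0.021,"y":0,"z":0.011,"wx":0,"wy":0,"wz":0,"grip":1},{"x":-0.02,"y":0,"z":0.013,"wx":0,"wy":0,"wz":0,"grip":1},{"x":-0.018,"y":0,"z":0.015,"wx":0,"wy":0,"wz":0,"grip":1},{"x":-0.017,"y":0,"z":0.016,"wx":0,"wy":0,"wz":0,"grip":1},{"x":-0.016,"y":0,"z":0.018,"wx":0,"wy":0,"wz":0,"grip":1},{"x":-0.014,"y":0,"z":0.019,"wx":0,"wy":0,"wz":0,"grip":1},{"x":0,"y":0,"z":0,"wx":0,"wy":0,"wz":0,"grip":1},{"x":0,"y":0,"z":0,"wx":0,"wy":0,"wz":0,"grip":1}]}}

```text
clock: 24.3
position: [0.5017, 0.1311, 0.1299]
ee_rot: [-180.0, 0.1, -174.4]
ft_force: [0.1, -0.9, 0.1]
opening: 0.0008
grip_force: 0.1
```

```bash
python3 -c "
from h import *
st()"
```

```text
t 24.3 F mm [ -0.7 -19.6 129.9] rot [-1.8000e+02  1.1000e-01 -1.7443e+02] force(fixt) [ 0.86 -0.03  0.09] open 0.0008 q [  9.  -5. 116.  -0.  69. -87.]
```

Call:
{"op": "apply_moves", "data": {"plan": [{"x":-0.012,"y":0,"z":0.02,"wx":0,"wy":0,"wz":0,"grip":1},{"x":-0.011,"y":0,"z":0.021,"wx":0,"wy":0,"wz":0,"grip":1},{"x":-0.009,"y":0,"z":0.022,"wx":0,"wy":0,"wz":0,"grip":1},{"x":-0.007,"y":0,"z":0.02,"wx":0,"wy":0,"wz":0,"grip":1},{"x":-0.005,"y":0,"z":0.01,"wx":0,"wy":0,"wz":0,"grip":1},{"x":0,"y":0,"z":0,"wx":0,"wy":0,"wz":0,"grip":1},{"x":0,"y":0,"z":0,"wx":0,"wy":0,"wz":0,"grip":1},{"x":0,"y":0,"z":0,"wx":0,"wy":0,"wz":0,"grip":1},{"x":0,"y":0,"z":0,"wx":0,"wy":0,"wz":0,"grip":1},{"x":0,"y":0,"z":0,"wx":0,"wy":0,"wz":0,"grip":1}]}}

```text
clock: 25.55
position: [0.5097, 0.1319, 0.1111]
ee_rot: [180.0, 0.0, -174.4]
ft_force: [0.1, 0.5, -0.0]
opening: 0.0004
grip_force: 0.0
```

```bash
python3 -c "
from h import *
st()"
```

```text
t 25.55 F mm [ -0.7 -11.5 111.1] rot [ 1.8000e+02  1.0000e-02 -1.7443e+02] force(fixt) [-0.48  0.16 -0.02] open 0.0004 q [  9.  -3. 116.   0.  67. -87.]
```

Call:
{"op": "apply_moves", "data": {"plan": [{"x":0,"y":0,"z":0.005,"wx":0,"wy":0,"wz":0,"grip":1},{"x":0,"y":0,"z":0.005,"wx":0,"wy":0,"wz":0,"grip":1},{"x":0,"y":0,"z":0.005,"wx":0,"wy":0,"wz":0,"grip":1},{"x":0,"y":0,"z":0.003,"wx":0,"wy":0,"wz":0,"grip":1},{"x":0,"y":0,"z":0.003,"wx":0,"wy":0,"wz":0,"grip":1},{"x":0,"y":0,"z":0,"wx":0,"wy":0,"wz":0,"grip":1},{"x":0,"y":0,"z":0,"wx":0,"wy":0,"wz":0,"grip":1},{"x":0,"y":0,"z":0,"wx":0,"wy":0,"wz":0,"grip":1},{"x":0,"y":0,"z":0,"wx":0,"wy":0,"wz":0,"grip":1},{"x":0,"y":0,"z":0,"wx":0,"wy":0,"wz":0,"grip":1}]}}

```text
clock: 26.8
position: [0.5103, 0.132, 0.1083]
ee_rot: [-180.0, 0.1, -174.4]
ft_force: [-2.3, -0.4, 8.0]
opening: 0.0004
grip_force: 3.8
```

```bash
python3 -c "
from h import *
st()"
```

```text
t 26.8 F mm [ -0.7 -10.9 108.3] rot [-1.8000e+02  6.0000e-02 -1.7443e+02] force(fixt) [ 0.19 -2.32  8.02] open 0.0004 q [  9.  -3. 116.  -0.  66. -87.]
```

The lever face stops at 97.3 mm (home is 97.5 mm) under 8 N, so it is home. I retreat and check.

Call:
{"op": "apply_moves", "data": {"plan": [{"x":0,"y":0,"z":-0.05,"wx":0,"wy":0,"wz":0,"grip":1},{"x":0,"y":0,"z":-0.12,"wx":0,"wy":0,"wz":0,"grip":1},{"x":0,"y":0,"z":-0.2,"wx":0,"wy":0,"wz":0,"grip":1},{"x":0,"y":0,"z":-0.2,"wx":0,"wy":0,"wz":0,"grip":1},{"x":0.1,"y":0.2,"z":0,"wx":0,"wy":0,"wz":0,"grip":1},{"x":0.1,"y":0.2,"z":0,"wx":0,"wy":0,"wz":0,"grip":1},{"x":0.1,"y":0.2,"z":0,"wx":0,"wy":0,"wz":0,"grip":1},{"x":0.1,"y":0.2,"z":0,"wx":0,"wy":0,"wz":0,"grip":1},{"x":0.1,"y":0.2,"z":0,"wx":0,"wy":0,"wz":0,"grip":1},{"x":0,"y":0,"z":0,"wx":0,"wy":0,"wz":0,"grip":1}]}}

```text
clock: 28.05
position: [0.3891, 0.3229, 0.2207]
ee_rot: [-180.0, -0.0, -174.2]
ft_force: [0.3, -0.1, -0.2]
opening: 0.0003
grip_force: 0.0
```

```bash
python3 - <<'E'
from h import *
st()
c=cam("top"); p,d=eyes.snapshot("top"); P=(cloud(c,d)-FC)@FR*1e3
crop(p,250,140,390,260,5,"pics/top6.png")
def g(n,m,k=1):
    Q=P[(d>0)&m]; a=np.polyfit(Q[:,1],Q[:,2],1); print(n,len(Q),a.round(3),"mean y,z",Q[:,1:].mean(0).round(1),"ymax",Q[:,1].max().round(1))
X,Y,Z=P[...,0],P[...,1],P[...,2]
g("gate",(abs(abs(X)-15)<5)&(Z>55)&(Z<85)&(Y>-30)&(Y<45))
g("lever",(abs(X)<6)&(Z>84)&(Z<130)&(Y>-45)&(Y<20))
g("pin",(abs(abs(X)-32)<8)&(Z>80)&(Z<110)&(Y<-35)&(Y>-75))
E
```

```text
t 28.05 F mm [-202.5 -112.8  220.7] rot [-1.8000e+02 -4.0000e-02 -1.7418e+02] force(fixt) [ 0.13  0.29 -0.19] open 0.0003 q [ 34. -11. 113.   0.  78. -62.]
gate 180 [-3.0000e-03  7.1382e+01] mean y,z [10.2 71.4] ymax 44.8
lever 82 [-1.0000e-03  9.8087e+01] mean y,z [-11.9  98.1] ymax 11.0
pin 55 [-4.7000e-02  9.1753e+01] mean y,z [-54.1  94.3] ymax -47.9
```

View pics/top6.png

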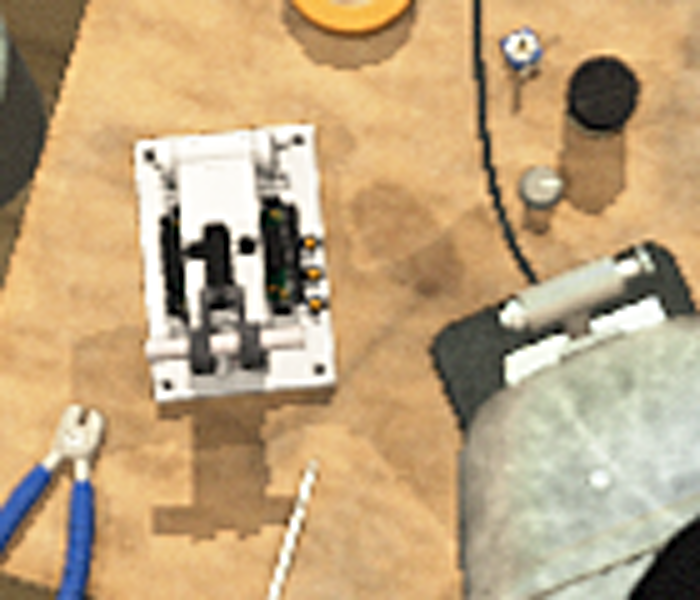

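The gate is level (slope -0.003), the lever is level at 98 mm, and the bolt is upright. The bystanders at (520,48), (602,93) and (540,187) have not moved. I hand the job in.

```bash
python3 -c "
from cell import job_done
print(job_done())"
```

```text
the job is handed in; nothing more can be done
None
```

The fixture is closed and clamped, and the job is handed in: the gate was pressed to about 10 N, the bolt was swung up with the lever open, and the lever is folded fully home. The last top view shows the gate level and the bystanders unmoved.

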